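# Load the filter changer, then click it into the light and hold

## Robot

A 6-joint arm with a two-finger parallel gripper is mounted at the origin on the work surface. World frame = base frame: x ahead of the robot, y to its left, z up, the work surface at z = 0. Lengths are in mm, angles in rad, forces in N, time in s.
With the tool pointing down it reaches from about 350 to 975 mm from the base axis. Payload 7.1 kg.
Tool frame: the origin (TCP) lies at the very end of the fingers, on their centre line; the grasp point (between the pads) lies 19 mm behind it (ctrl.tcp_to_grasp is the distance from the TCP to the grasp point, in mm); z points along the fingers, x is the direction in which the jaws open and shut, and the axes are right-handed (so a half turn about z gives the same grasp; the last joint's range is limited). The gripper opens to 88 mm and grips with 3 to 60 N. Pads are 20 mm wide; open, the fingers measure 115 mm over their backs; the gripper's body (75 mm by 178 mm) begins 61 mm behind the grasp point.
Start: joints at [1.1, 0.423, 1.63, -0, 1.089, -0.019], TCP at [272.833, 562.287, 222.675] pointing down, gripper open.
Joint ranges: [-3, 3], [-0.9, 2.11], [0.09, 2.58], [-1.31, 4.45], [0.11, 2.69], [-2.54, 2.54]. Speed limits (rad/s): [2.39, 2.39, 3.01, 3.14, 3.14, 3.14].

## Interface

Orientations are given as a rotation vector (axis times angle).
In Python, from workcell import get_obs, viewer, ctrl, masks_of gives the robot as it stands. The module is installed in compiled form; this text tells all that it offers.
- The arm moves only by the shell command python3 -m inch 'ROWS'. ROWS is JSON, a list of rows, each an object of numbers: "tx", "ty", "tz": the shift along the tool's x, y, z in cm; "ax", "ay", "az": the turn, a rotation vector about the tool's x, y, z in degrees; "jaw": the opening, from 0 (shut) to 1 (fully open). In form: [{"tx": .., "ty": .., "tz": .., "ax": .., "ay": .., "az": .., "jaw": ..}, ...]. A call has 1 to 12 rows; each row shifts and turns the commanded pose from where the row before left it, along the tool's axes as they then stand; what a row does not reach is not made up. A row lasts 1/8 s, in which the tool goes at most 62.5 mm and 10.7 degrees, less where a joint would pass 70% of its speed; a pose out of reach is approached as far as the arm can. A call is refused whole if a number of a shift passes 6.25 or a number of a turn 10.7, either way. A call with a gripper value outside its range is refused whole. The fingers move at their own pace and stop on an object; the grip force is fixed at half the most. Time passes only in rows, so rows that do not move let the fingers close. It gives the time, the measured TCP pose, the force and the opening at its end, in the units of the state.
- get_obs(): the state, without advancing time (a new reading comes with each control period).
- viewer.get_image(name): name is "scene" or "top"; returns (picture, depth): 420x560x3 uint8, red, green, blue; 420x560 float32, mm along the optical axis (not along the pixel's ray), 0 where there is no reading.
- viewer.get_calibration(name): a dict with "fx", "fy", "cx", "cy" (pixels), "distortion" ([k1, k2, p1, p2, k3] as OpenCV has them; the pictures are not rectified), "rvec" (rotation vector, rad) and "tvec" (3), from world to camera coordinates, as OpenCV has them. Camera axes: x right, y down, z forward; pixel columns grow to the right and rows downward; lengths in mm; the calibration is good to about 2 mm. A picture is of the moment at which its call begins. get_calibration takes no time and is no camera call.
- ctrl.close_job(): hands the job in, once; it reports no verdict.
Trained networks look in the newest picture that a camera, given by its name, has taken for a name from the list of things; names that differ only in an ending like _2 or _b are one class to them, and where a whole thing is asked for, a point or a joint stands for the part that bears it (a point fixed in the world has none). Each returns a list of dicts, best first, with "score" (0 to 1); they miss things now and then, are a little off and sometimes report something else, mostly with a low value. They report only what shows in the picture. A call takes as long as a camera call.
- masks_of(camera, thing): "pixels" (420x560 bool, what is visible of it) and "location" ([column, row] in pixels, amid what is visible of it).
The state is a dict: "t": time; "qpos": joint angles; "qvel": joint speeds; "joint_torque": joint torques, N m; "ee_pos": TCP position; "orientation": TCP orientation; "ft_force": force on the tool from outside, world axes, zero at the start; "moment": the same for the moment, N m; "width": finger opening in mm.
Only numpy, scipy, OpenCV 4.12 (cv2) and the standard library are available. Lean on these libraries where they do the work, as an engineer would, in place of code of your own. Each camera call takes 0.05 s, during which the arm holds its last target. There are 200 camera calls.

## Task

Take the orange and the green filter from the rack and set them, one at a time, upright and fully down into the cups of their own colour on the filter changer, leaving its lever at rest meanwhile. Then pull the changer's black lever by its upright post round anticlockwise (seen from above) exactly three clicks, never running over a fourth, and finish still holding the lever there against its spring, because it springs back when let go. Leave the blue filter, the oil bottle and the marker where they are.

Things in the scene. Friction and masses are not known exactly. Their poses are not given: they have to be found in the camera images.
- orange_filter (a point): Orange filter cell: upright black cylinder, 26 mm diameter, 34 mm tall, 40 g, with a wide orange band near the top and top face of that colour; foot chamfered 2 mm. This point is its centre, half-way up (17 mm above its foot), z along its axis. It starts standing 6 mm deep in one of the three sockets of the rack, so that 28 mm stand clear; which socket varies
- green_filter (a point): Green filter cell: upright black cylinder, 26 mm diameter, 34 mm tall, 40 g, with a wide green band near the top and top face of that colour; foot chamfered 2 mm. This point is its centre, half-way up (17 mm above its foot), z along its axis. It starts standing 6 mm deep in one of the three sockets of the rack, so that 28 mm stand clear; which socket varies
- orange: the orange filter cell itself; origin at the centre of its foot
- green: the green filter cell itself; origin at the centre of its foot
- blue_filter (a point): Blue (spare) filter cell: upright black cylinder, 26 mm diameter, 34 mm tall, 40 g, with a wide blue band near the top and top face of that colour; foot chamfered 2 mm. This point is its centre, half-way up (17 mm above its foot), z along its axis. It starts standing 6 mm deep in one of the three sockets of the rack, so that 28 mm stand clear; which socket varies. It stays in the rack
- rack: grey block 180 x 55 x 20 mm, fixed, with three sockets (28 mm wide, 6 mm deep) in a row along its x axis at -60, 0 and +60 mm; origin at the centre of its underside, on the table. Fingers that close across the row (along its y axis) have most room
- hub (a point): the turning axis of the filter changer, 36 mm above the table, z up, x and y those of the changer's white base (a fixed box 190 x 190 x 30 mm centred on the axis, with a yellow light port in its top and a low black block, 42 mm high, at its left edge). The carrier with the two cups and the lever turns about this axis
- orange_cup (a point): orange round cup on the turning carrier of the filter changer: 29 mm inside diameter, 4 mm wall, 12 mm deep, rim 12 mm above this point. The point is the centre of the cup's inner floor (50 mm above the table), where the foot of the orange filter must rest. It is 52 mm from the turning axis, at -70 degrees from the hub's x axis with the lever at rest; the two cups' centres are 74 mm apart. A seated filter stands 22 mm proud of the rim
- green_cup (a point): green round cup on the turning carrier of the filter changer: 29 mm inside diameter, 4 mm wall, 12 mm deep, rim 12 mm above this point. The point is the centre of the cup's inner floor (50 mm above the table), where the foot of the green filter must rest. It is 52 mm from the turning axis, at +20 degrees from the hub's x axis with the lever at rest; the two cups' centres are 74 mm apart. A seated filter stands 22 mm proud of the rim
- lever: the changer's dark lever arm with its post, rigid with the carrier; origin on the turning axis, 36 mm above the table
- post (a point): middle of the lever's upright black round post (14 mm diameter, red dot on top; it reaches from 50 to 90 mm above the table, this point at 70 mm). It is 130 mm from the turning axis, at 162 degrees from the hub's x axis with the lever at rest: on the robot's side, clear of the base. The lever arm below it is 14 mm wide, its top 50 mm above the table, with a flat 19 mm disc 2 mm high round the post's foot
- carrier (a joint): angle of lever and carrier: 0 at rest, growing anticlockwise seen from above (the post goes from the robot's left to its right). A sprung roller drops into a notch every 0.209 rad (12 degrees, 27 mm at the post): third click 0.628, fourth 0.838, stop 1.11. The spring always pulls back: at the post about 9 N just past a notch, easing to 2 N as the next is reached, then jumping up again. Let go, it runs back to 0
- oil: blue immersion-oil bottle with white cap, 34 mm diameter, 75 mm tall, loose bystander on the table beyond the rack; origin under its centre
- marker: yellow marker pen lying on the table to the right of the rack, 115 x 15 x 15 mm, loose bystander; origin under its centre

How it is judged:
By the outcome, as a careful person would: the job done as asked, in the order asked, and still so for the second after the job is handed in, while the arm keeps its last pose, push and grip.
It also fails if it takes over 72 s, if anything falls off the work surface, if the arm or the gripper's body presses on something with over 40 N, if the wrist force passes 120 N, or if a joint passes its speed limit or range.

## Working session

There is one attempt and no reset: what is moved stays moved. The work goes in short steps, Python scripts to look and compute and a shell command to move; the robot and the scene stay as the last step left them, time stands still between calls to the robot, and variables do not carry over. Pictures are saved under pics/ and viewed, about 8 in all and at most 12, crops included, and the job is handed in when it is done.

```bash
mkdir -p pics; cat > h.py <<'E'
import numpy as np, cv2
from workcell import get_obs, viewer, ctrl, masks_of
from scipy.spatial.transform import Rotation as R
def cal(n):
    c=viewer.get_calibration(n); K=np.array([[c['fx'],0,c['cx']],[0,c['fy'],c['cy']],[0,0,1.]])
    return K,np.array(c['distortion'],float),R.from_rotvec(np.array(c['rvec']).ravel()).as_matrix(),np.array(c['tvec'],float).ravel()
def world(n,px,depth):   # px Nx2, depth N
    K,d,Rm,t=cal(n); u=cv2.undistortPoints(np.array(px,float).reshape(-1,1,2),K,d).reshape(-1,2)
    P=np.c_[u,np.ones(len(u))]*np.array(depth,float).reshape(-1,1); return (P-t)@Rm
def onplane(n,px,z):
    K,d,Rm,t=cal(n); u=cv2.undistortPoints(np.array(px,float).reshape(-1,1,2),K,d).reshape(-1,2)
    D=np.c_[u,np.ones(len(u))]@Rm; C=-t@Rm; return C+D*((z-C[2])/D[:,2])[:,None]
def proj(n,P):
    K,d,Rm,t=cal(n); return cv2.projectPoints(np.array(P,float).reshape(-1,1,3),Rm,t,K,d)[0].reshape(-1,2)
def cloud(n,dep):
    r,c=np.nonzero(dep>0); return r,c,world(n,np.c_[c,r],dep[r,c])
def save(im,f): cv2.imwrite('pics/'+f,im[:,:,::-1])
def pose():
    o=get_obs(); return np.array(o['ee_pos']),R.from_rotvec(o['orientation']).as_matrix(),o
E
python3 - <<'E'
from h import *
np.set_printoptions(precision=1,suppress=True)
for n in('scene','top'):
    im,d=viewer.get_image(n); save(im,n+'0.png'); np.save(n+'0.npy',d)
    for th in('orange_filter','green_filter','blue_filter','orange_cup','green_cup','post','rack','oil','marker'):
        ms=masks_of(n,th)
        for m in ms[:2]:
            p=m['pixels']&(d>0); r,c=np.nonzero(p)
            if len(r)<5: continue
            P=world(n,np.c_[c,r],d[r,c]); top=P[P[:,2]>np.percentile(P[:,2],97)-4]
            print(n,th,round(m['score'],2),np.array(m['location']),len(r),'top mean',top.mean(0),'n',len(top))
p,Rm,o=pose(); print(p,Rm,o['t'])
E
```

```text
scene orange_filter 0.48 [195.2 235. ] 222 top mean [ 500.9 -238.5   47.1] n 71
scene green_filter 0.6 [233.1 264.5] 168 top mean [ 619.1 -252.3   47.6] n 63
scene blue_filter 0.57 [196.8 235. ] 208 top mean [ 500.9 -238.5   47.1] n 71
scene blue_filter 0.56 [213.3 246.7] 221 top mean [ 558.9 -245.9   47.6] n 69
scene orange_cup 0.93 [333.3 168.1] 643 top mean [485.6 232.4  80.8] n 23
scene orange_cup 0.63 [199.3 236.3] 185 top mean [ 501.1 -238.8   47.1] n 68
scene green_cup 0.82 [331.6 163.2] 694 top mean [484.8 233.5  84.9] n 26
scene post 0.73 [316.6 143.6] 250 top mean [483.4 234.5  88.8] n 16
scene post 0.24 [140.  282.2] 490 top mean [ 494.  -394.3   15. ] n 289
scene rack 0.57 [221.  259.7] 1359 top mean [ 573.5 -251.9   19.3] n 941
scene rack 0.4 [330.9 163.3] 744 top mean [484.3 233.6  85.2] n 28
scene oil 0.87 [332.8 262.3] 426 top mean [ 773.9 -121.5   74.1] n 44
scene oil 0.75 [197.1 237.9] 207 top mean [ 500.9 -238.5   47.1] n 71
scene marker 0.81 [139.  281.9] 369 top mean [ 494.4 -394.6   15. ] n 264
top orange_filter 0.46 [330.3 252.8] 102 top mean [ 499.6 -238.3   50. ] n 47
top green_filter 0.63 [332.1 253.8] 94 top mean [ 500.  -237.4   50. ] n 43
top green_filter 0.28 [159.  213.5] 1208 top mean [483.  235.5  87.5] n 41
top blue_filter 0.51 [330.4 228.2] 94 top mean [ 559.1 -244.4   49.5] n 49
top orange_cup 0.92 [156.3 210.8] 1120 top mean [482.9 235.3  87.6] n 39
top green_cup 0.63 [159.5 209.5] 1212 top mean [483.1 235.3  87.4] n 40
top post 0.77 [144.5 243.1] 366 top mean [482.6 236.9  91.2] n 28
top rack 0.65 [326.8 222.5] 1185 top mean [ 558.5 -242.    21.6] n 714
top rack 0.33 [163.2 215.2] 5780 top mean [589.7 170.2  64.3] n 263
top oil 0.54 [280.7 143.3] 180 top mean [ 773.3 -119.2   75.6] n 35
top marker 0.84 [388.2 255.2] 285 top mean [ 494.  -394.2   16.2] n 162
[272.8 562.3 222.7] [[ 0.4  0.9  0. ]
 [ 0.9 -0.4  0. ]
 [ 0.  -0.  -1. ]] 1.0
```

```bash
python3 - <<'E'
import cv2,numpy as np
a=cv2.imread('pics/top0.png')[110:310,70:430]; b=cv2.imread('pics/scene0.png')[90:330,110:430]
a=cv2.resize(a,(540,300),interpolation=2); b=cv2.resize(b,(400,300))
c=np.zeros((600,800,3),np.uint8); c[:300,:540]=a; c[300:,:400]=b
cv2.imwrite('pics/v1.png',c)
E
```

```text
(no output)
```

View pics/v1.png

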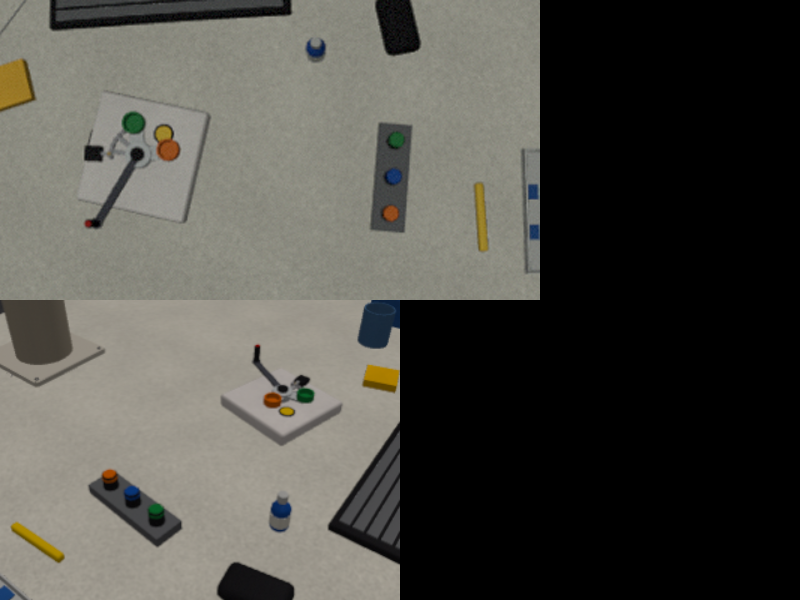

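The picture shows orange in the near socket, blue in the middle and green in the far one. The changer is at left, with its lever towards the robot. Next I'll get colour-based positions.

```bash
cat >> h.py <<'E'
def cmask(im,col):
    h=cv2.cvtColor(im,cv2.COLOR_RGB2HSV); H,S,V=[h[...,i].astype(int) for i in range(3)]
    lo,hi={'orange':(5,17),'green':(50,80),'blue':(100,125),'red':(-1,4),'yellow':(20,32)}[col]
    return (H>=lo)&(H<=hi)&(S>110)&(V>40)
E
python3 - <<'E'
from h import *
np.set_printoptions(precision=1,suppress=True)
for n in('top','scene'):
    im=cv2.imread(f'pics/{n}0.png')[:,:,::-1].copy(); d=np.load(n+'0.npy')
    r,c,P=cloud(n,d); 
    for col in('orange','green','blue'):
        M=cmask(im,col)[r,c]
        for nm,ctr,z0,z1 in(('rack',(560,-245),43,55),('cup',(600,180),46,75)):
            s=M&(np.hypot(P[:,0]-ctr[0],P[:,1]-ctr[1])<130)&(P[:,2]>z0)&(P[:,2]<z1)
            if s.sum()<8: continue
            zz=48 if nm=='rack' else 62
            px=np.c_[c[s],r[s]].astype(float)
            Q=onplane(n,px,zz)
            (x,y),rad=cv2.minEnclosingCircle(Q[:,:2].astype(np.float32))
            print(n,nm,col,s.sum(),P[s].mean(0),'circle',np.array([x,y]),round(rad,1))
    s=(np.abs(P[:,2]-30)<4)&(np.hypot(P[:,0]-600,P[:,1]-180)<160)
    b=cv2.minAreaRect(P[s][:,:2].astype(np.float32)); print(n,'base',b,np.median(P[s][:,2]))
    s=(np.abs(P[:,2]-20)<4)&(np.hypot(P[:,0]-560,P[:,1]+245)<110)
    b=cv2.minAreaRect(P[s][:,:2].astype(np.float32)); print(n,'rack',b,np.median(P[s][:,2]))
    M=cmask(im,'red')[r,c]; s=M&(np.hypot(P[:,0]-483,P[:,1]-235)<30)
    print(n,'red',s.sum(),P[s].mean(0),onplane(n,np.c_[c[s],r[s]],90).mean(0))
E
```

```text
top rack orange 89 [ 500.2 -238.1   48.1] circle [ 500.1 -238.3] 12.9
top cup orange 173 [602.5 121.   55.1] circle [601.3 119.3] 18.5
top rack green 80 [ 618.7 -248.6   48.3] circle [ 618.  -249.2] 12.7
top cup green 155 [647.4 179.6  54.8] circle [646.6 177.2] 17.7
top rack blue 77 [ 558.8 -244.1   48.2] circle [ 559.7 -243.7] 12.7
top base ((595.0286254882812, 171.283935546875), (191.59498596191406, 189.08218383789062), 77.55164337158203) 30.496225578655974
top rack ((559.3087768554688, -244.12890625), (56.1426887512207, 178.28273010253906), 84.79936218261719) 20.372818981298515
top red 14 [483.6 236.7  91.7] [483.5 237.3  90. ]
scene rack orange 75 [ 500.7 -239.2   46.7] circle [ 502.4 -241.4] 14.1
scene cup orange 143 [602.4 119.7  56. ] circle [605.3 111.8] 27.0
scene rack green 75 [ 618.9 -250.2   47.3] circle [ 620.4 -252.7] 14.0
scene cup green 125 [646.7 177.7  56.1] circle [651.2 169.5] 26.0
scene rack blue 81 [ 558.8 -246.4   46.9] circle [ 561.1 -247.3] 14.0
scene base ((595.1441040039062, 169.84536743164062), (192.03248596191406, 188.97816467285156), 78.17706298828125) 29.3774215983484
scene rack ((557.8785400390625, -244.63507080078125), (56.98627471923828, 181.46563720703125), 84.7531509399414) 19.07072117507196
scene red 8 [483.3 237.   90.3] [482.9 237.5  90. ]
```

Everything fits together: hub (595, 170.5) with yaw −12.2°, and the cups and post where that predicts. I'll set off now.

```bash
cat > go.py <<'E'
import sys; from h import *
# go.py x y z psi_deg : what remains, tool axes cm / deg
p,Rm,o=pose(); x,y,z,psi=map(float,sys.argv[1:5]); a=np.radians(psi)
T=np.array([[np.cos(a),np.sin(a),0],[np.sin(a),-np.cos(a),0],[0,0,-1]])
print('t',round(o['t'],2),'p',np.round(p,1),'psi',round(np.degrees(np.arctan2(Rm[1,0],Rm[0,0])),2),'w',o['width'],'F',np.round(o['ft_force'],1))
print('shift cm',np.round(Rm.T@(np.array([x,y,z])-p)/10,3),'turn deg',np.round(np.degrees(R.from_matrix(Rm.T@T).as_rotvec()),2))
E
python3 go.py 500.2 -238.6 222 84.8
python3 -m inch '[{"az":-10.3},{"az":-10.3},{"tx":-5.5,"ty":2.1},{"tx":-5.5,"ty":2.1},{"tx":-5.5,"ty":2.1},{"tx":-5.5,"ty":2.1},{"tx":-5.5,"ty":2.1},{"tx":-5.5,"ty":2.1},{"tx":-5.5,"ty":2.1},{"tx":-5.5,"ty":2.1},{"tx":-5.5,"ty":2.1},{"tx":-5.5,"ty":2.1}]'
python3 go.py 500.2 -238.6 222 84.8
```

```text
t 1.0 p [272.8 562.3 222.7] psi 64.11 w 87.98588019559112 F [-1.  -0.2  0.1]
shift cm [-62.128  55.422   0.066] turn deg [  0.    -0.   -20.69]
t 1.0 p [272.8 562.3 222.7] psi 64.11 w 87.98588019559112 F [-1.  -0.2  0.1]
shift cm [-62.128  55.422   0.066] turn deg [  0.    -0.   -20.69]$[0]: bad value
```

```bash
python3 -m inch '[{"tx":0,"ty":0,"tz":0,"ax":0,"ay":0,"az":-10.3,"jaw":1},{"tx":0,"ty":0,"tz":0,"ax":0,"ay":0,"az":-10.3,"jaw":1},{"tx":-5.5,"ty":2.1,"tz":0,"ax":0,"ay":0,"az":0,"jaw":1},{"tx":-5.5,"ty":2.1,"tz":0,"ax":0,"ay":0,"az":0,"jaw":1},{"tx":-5.5,"ty":2.1,"tz":0,"ax":0,"ay":0,"az":0,"jaw":1},{"tx":-5.5,"ty":2.1,"tz":0,"ax":0,"ay":0,"az":0,"jaw":1},{"tx":-5.5,"ty":2.1,"tz":0,"ax":0,"ay":0,"az":0,"jaw":1},{"tx":-5.5,"ty":2.1,"tz":0,"ax":0,"ay":0,"az":0,"jaw":1},{"tx":-5.5,"ty":2.1,"tz":0,"ax":0,"ay":0,"az":0,"jaw":1},{"tx":-5.5,"ty":2.1,"tz":0,"ax":0,"ay":0,"az":0,"jaw":1}]'
python3 go.py 500.2 -238.6 222 84.8
```

```text
t: 2.25
ee_pos: [400.0, 106.9, 223.1]
orientation: [2.321, 2.117, 0.002]
ft_force: [0.4, 0.8, -0.7]
width: 88.1
t 2.25 p [400.  106.9 223.1] psi 84.73 w 88.1319730290677 F [ 0.4  0.8 -0.7]
shift cm [-33.49   13.146   0.112] turn deg [ 0.07 -0.02 -0.07]
```

```bash
python3 -m inch '[{"tx":-5.58,"ty":2.19,"tz":0,"ax":0,"ay":0,"az":0,"jaw":0.7},{"tx":-5.58,"ty":2.19,"tz":0,"ax":0,"ay":0,"az":0,"jaw":0.7},{"tx":-5.58,"ty":2.19,"tz":0,"ax":0,"ay":0,"az":0,"jaw":0.7},{"tx":-5.58,"ty":2.19,"tz":0,"ax":0,"ay":0,"az":0,"jaw":0.7},{"tx":-5.58,"ty":2.19,"tz":0,"ax":0,"ay":0,"az":0,"jaw":0.7},{"tx":-5.58,"ty":2.19,"tz":0,"ax":0,"ay":0,"az":0,"jaw":0.7},{"tx":0,"ty":0,"tz":5,"ax":0,"ay":0,"az":0,"jaw":0.7},{"tx":0,"ty":0,"tz":5,"ax":0,"ay":0,"az":0,"jaw":0.7},{"tx":0,"ty":0,"tz":4,"ax":0,"ay":0,"az":0,"jaw":0.7},{"tx":0,"ty":0,"tz":0,"ax":0,"ay":0,"az":0,"jaw":0.7}]'
python3 go.py 500.2 -238.6 28 84.8
python3 - <<'E'
from h import *
ims=[]
for n in('scene','top'):
    im,d=viewer.get_image(n); q=proj(n,[500,-238.6,60])[0].astype(int)
    c=im[q[1]-45:q[1]+45,q[0]-60:q[0]+60]; ims.append(cv2.resize(c,(480,360),interpolation=2))
save(np.hstack(ims)[:, :800] if 0 else np.hstack([cv2.resize(i,(400,300)) for i in ims]),'v2.png')
E
```

```text
t: 3.5
ee_pos: [497.5, -235.9, 80.2]
orientation: [-2.317, -2.113, 0.003]
ft_force: [0.1, 0.4, -0.6]
width: 61.5
t 3.5 p [ 497.5 -235.9   80.2] psi 84.7 w 61.53396466653149 F [ 0.1  0.4 -0.6]
shift cm [-0.26   0.323  5.216] turn deg [-0.33 -0.13 -0.09]
```

View pics/v2.png

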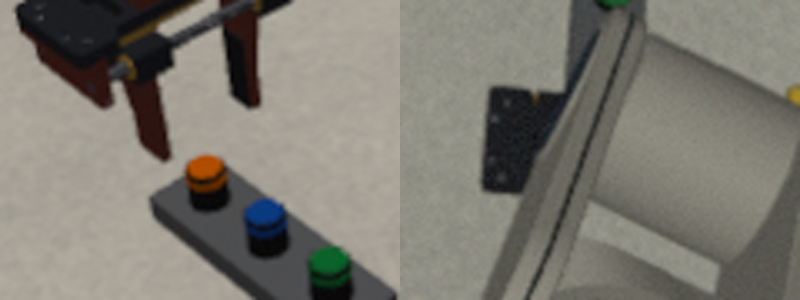

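The scene view (left half) shows the open fingers straddling orange. Now correct, descend and grip.

```bash
python3 -m inch '[{"tx":-0.26,"ty":0.32,"tz":0,"ax":0,"ay":0,"az":0,"jaw":0.7},{"tx":0,"ty":0,"tz":1.7,"ax":0,"ay":0,"az":0,"jaw":0.6},{"tx":0,"ty":0,"tz":1.7,"ax":0,"ay":0,"az":0,"jaw":0.6},{"tx":0,"ty":0,"tz":1.7,"ax":0,"ay":0,"az":0,"jaw":0.6},{"tx":0,"ty":0,"tz":0,"ax":0,"ay":0,"az":0,"jaw":0.6},{"tx":0,"ty":0,"tz":0,"ax":0,"ay":0,"az":0,"jaw":0.6}]'
python3 go.py 500.2 -238.6 28 84.8
```

```text
t: 4.35
ee_pos: [502.5, -239.6, 31.4]
orientation: [-2.321, -2.116, 0.0]
ft_force: [-0.6, -0.2, -0.2]
width: 52.6
t 4.35 p [ 502.5 -239.6   31.4] psi 84.71 w 52.56755438400532 F [-0.6 -0.2 -0.2]
shift cm [ 0.083 -0.236  0.34 ] turn deg [-0.03 -0.01 -0.09]
```

```bash
python3 -m inch '[{"tx":0.08,"ty":-0.23,"tz":0.2,"ax":0,"ay":0,"az":0,"jaw":0.6},{"tx":0,"ty":0,"tz":0,"ax":0,"ay":0,"az":0,"jaw":0.6},{"tx":0,"ty":0,"tz":0,"ax":0,"ay":0,"az":0,"jaw":0.6}]'
python3 go.py 500.2 -238.6 28 84.8
python3 -m inch '[{"tx":0,"ty":0,"tz":0,"ax":0,"ay":0,"az":0,"jaw":0.6},{"tx":0,"ty":0,"tz":0,"ax":0,"ay":0,"az":0,"jaw":0.6}]'
python3 go.py 500.2 -238.6 28 84.8
```

```text
t: 4.72
ee_pos: [500.5, -238.8, 30.0]
orientation: [2.321, 2.116, 0.0]
ft_force: [0.3, -0.3, -0.3]
width: 52.9
t 4.72 p [ 500.5 -238.8   30. ] psi 84.71 w 52.86216692747026 F [ 0.3 -0.3 -0.3]
shift cm [ 0.013 -0.027  0.198] turn deg [ 0.03  0.01 -0.09]
t: 4.97
ee_pos: [500.4, -238.7, 29.8]
orientation: [2.321, 2.117, 0.0]
ft_force: [0.1, 0.1, 0.0]
width: 52.5
t 4.97 p [ 500.4 -238.7   29.8] psi 84.71 w 52.45631517025928 F [0.1 0.1 0. ]
shift cm [ 0.011 -0.019  0.179] turn deg [ 0.01  0.01 -0.09]
```

```bash
python3 -m inch '[{"tx":0,"ty":0,"tz":0.18,"ax":0,"ay":0,"az":0,"jaw":0.6},{"tx":0,"ty":0,"tz":0,"ax":0,"ay":0,"az":0,"jaw":0.2},{"tx":0,"ty":0,"tz":0,"ax":0,"ay":0,"az":0,"jaw":0},{"tx":0,"ty":0,"tz":0,"ax":0,"ay":0,"az":0,"jaw":0},{"tx":0,"ty":0,"tz":0,"ax":0,"ay":0,"az":0,"jaw":0},{"tx":0,"ty":0,"tz":0,"ax":0,"ay":0,"az":0,"jaw":0}]'
python3 go.py 500.2 -238.6 28 84.8
```

```text
t: 5.72
ee_pos: [500.3, -238.7, 27.9]
orientation: [2.321, 2.117, 0.0]
ft_force: [0.5, -0.5, -1.8]
width: 25.3
t 5.72 p [ 500.3 -238.7   27.9] psi 84.71 w 25.34182327106473 F [ 0.5 -0.5 -1.8]
shift cm [ 0.009 -0.013 -0.01 ] turn deg [ 0.    0.   -0.09]
```

```bash
python3 -m inch '[{"tx":0,"ty":0,"tz":-1.5,"ax":0,"ay":0,"az":0,"jaw":0},{"tx":0,"ty":0,"tz":-4,"ax":0,"ay":0,"az":0,"jaw":0},{"tx":0,"ty":0,"tz":-4.7,"ax":0,"ay":0,"az":0,"jaw":0},{"tx":4.5,"ty":0.85,"tz":0,"ax":0,"ay":0,"az":0,"jaw":0},{"tx":4.5,"ty":0.85,"tz":0,"ax":0,"ay":0,"az":0,"jaw":0},{"tx":4.5,"ty":0.85,"tz":0,"ax":0,"ay":0,"az":0,"jaw":0},{"tx":4.5,"ty":0.85,"tz":0,"ax":0,"ay":0,"az":0,"jaw":0},{"tx":4.5,"ty":0.85,"tz":0,"ax":0,"ay":0,"az":0,"jaw":0},{"tx":4.5,"ty":0.85,"tz":0,"ax":0,"ay":0,"az":0,"jaw":0},{"tx":4.5,"ty":0.85,"tz":0,"ax":0,"ay":0,"az":0,"jaw":0},{"tx":4.5,"ty":0.85,"tz":0,"ax":0,"ay":0,"az":0,"jaw":0},{"tx":0,"ty":0,"tz":0,"ax":0,"ay":0,"az":0,"jaw":0}]'
python3 -m inch '[{"tx":0,"ty":0,"tz":0,"ax":0,"ay":0,"az":0,"jaw":0},{"tx":0,"ty":0,"tz":0,"ax":0,"ay":0,"az":0,"jaw":0},{"tx":0,"ty":0,"tz":0,"ax":0,"ay":0,"az":0,"jaw":0}]'
python3 go.py 602.1 119.2 82 84.8
```

```text
t: 7.22
ee_pos: [602.0, 116.4, 131.0]
orientation: [2.317, 2.12, 0.003]
ft_force: [-0.1, 0.4, -1.4]
width: 25.4
t: 7.6
ee_pos: [601.0, 112.4, 130.0]
orientation: [-2.323, -2.115, 0.0]
ft_force: [0.3, -0.1, -0.6]
width: 25.2
t 7.6 p [601.  112.4 130. ] psi 84.63 w 25.172329974271477 F [ 0.3 -0.1 -0.6]
shift cm [0.683 0.048 4.802] turn deg [-0.01  0.01 -0.17]
```

```bash
python3 -m inch '[{"tx":0.68,"ty":0.05,"tz":0,"ax":0,"ay":0,"az":-0.1,"jaw":0},{"tx":0,"ty":0,"tz":2.5,"ax":0,"ay":0,"az":0,"jaw":0},{"tx":0,"ty":0,"tz":2.3,"ax":0,"ay":0,"az":0,"jaw":0},{"tx":0,"ty":0,"tz":0,"ax":0,"ay":0,"az":0,"jaw":0},{"tx":0,"ty":0,"tz":0,"ax":0,"ay":0,"az":0,"jaw":0},{"tx":0,"ty":0,"tz":0,"ax":0,"ay":0,"az":0,"jaw":0}]'
python3 go.py 602.1 119.2 82 84.8
python3 - <<'E'
from h import *
im,d=viewer.get_image('scene'); q=proj('scene',[602,119,75])[0].astype(int)
x0,y0=q[0]-44,q[1]-33
# predicted circles: filter foot & cup rim
c=cv2.resize(im[y0:y0+66,x0:x0+88],None,fx=9,fy=9,interpolation=cv2.INTER_CUBIC)
save(c,'v3.png')
np.set_printoptions(precision=1,suppress=True)
r,cc,P=cloud('scene',d); M=cmask(im,'orange')[r,cc]&(np.hypot(P[:,0]-602,P[:,1]-119)<40)
p=np.c_[cc[M],r[M]]; z=P[M][:,2]; print(((proj('scene',[[602.1,119.2,62],[602.1,119.2,68],[602.1,119.2,102]])-[x0,y0])*9))
for lo,hi in((50,70),(84,110)):
    s=(z>lo)&(z<hi); print(lo,s.sum(),P[M][s].mean(0),'cols',p[s].min(0),p[s].max(0), p[s].mean(0))
for Q,zz in(([602.1,119.2],62),([602.1,119.2],102)):
    rad=18.5 if zz==62 else 13
    t=np.linspace(0,6.28,60); C=proj('scene',np.c_[Q[0]+rad*np.cos(t),Q[1]+rad*np.sin(t),np.full(60,zz)]); print('expect',zz,C.min(0),C.max(0))
E
```

```text
t: 8.35
ee_pos: [603.1, 120.4, 83.0]
orientation: [2.319, 2.118, 0.002]
ft_force: [-0.4, 0.2, -0.4]
width: 25.6
t 8.35 p [603.1 120.4  83. ] psi 84.81 w 25.638890238814607 F [-0.4  0.2 -0.4]
shift cm [-0.129 -0.087  0.098] turn deg [ 0.1  -0.03  0.01]
[[400.9 339.2]
 [402.8 321.6]
 [413.5 219.2]]
50 94 [605.5 114.5  56.7] cols [321 166] [334 175] [327.5 170.7]
84 43 [608.4 120.8  98.5] cols [322 151] [338 164] [331.3 156.1]
expect 62 [320.3 163.7] [334.8 171.8]
expect 102 [323.7 151.6] [334.2 157.2]
```

View pics/v3.png

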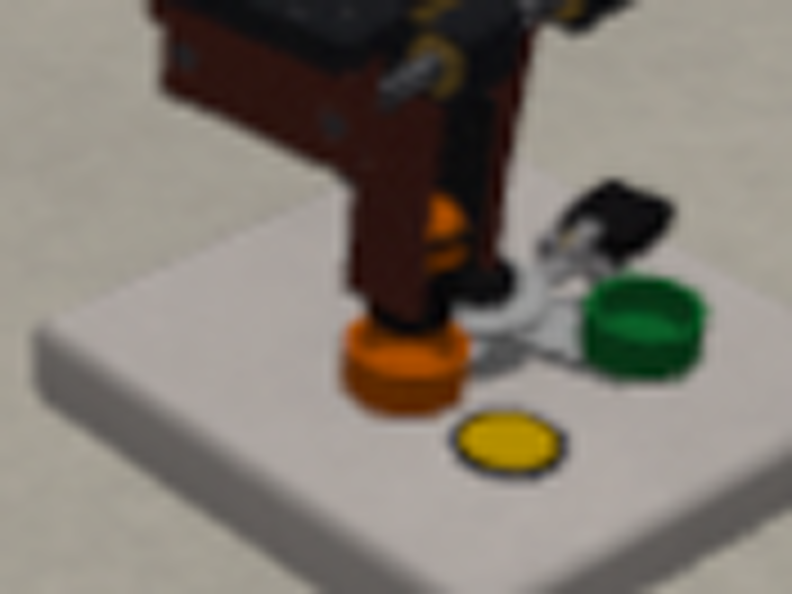

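The view shows the cup rim centred at about (406, 350) and the filter foot at about (411, 320). That is roughly 1 mm off, matching the tool's remaining offset. I'll settle, correct and lower.

```bash
python3 -m inch '[{"tx":-0.12,"ty":-0.09,"tz":0,"ax":0,"ay":0,"az":0,"jaw":0},{"tx":0,"ty":0,"tz":0,"ax":0,"ay":0,"az":0,"jaw":0},{"tx":0,"ty":0,"tz":0,"ax":0,"ay":0,"az":0,"jaw":0},{"tx":0,"ty":0,"tz":0,"ax":0,"ay":0,"az":0,"jaw":0}]'
python3 go.py 602.1 119.2 65 84.8
```

```text
t: 8.9
ee_pos: [601.3, 119.1, 81.9]
orientation: [2.32, 2.119, 0.0]
ft_force: [0.1, -0.2, -0.7]
width: 25.3
t 8.9 p [601.3 119.1  81.9] psi 84.81 w 25.299946438369382 F [ 0.1 -0.2 -0.7]
shift cm [0.014 0.075 1.69 ] turn deg [0.   0.   0.01]
```

```bash
python3 -m inch '[{"tx":0.01,"ty":0.07,"tz":0,"ax":0,"ay":0,"az":0,"jaw":0},{"tx":0,"ty":0,"tz":0.4,"ax":0,"ay":0,"az":0,"jaw":0},{"tx":0,"ty":0,"tz":0.4,"ax":0,"ay":0,"az":0,"jaw":0},{"tx":0,"ty":0,"tz":0,"ax":0,"ay":0,"az":0,"jaw":0},{"tx":0,"ty":0,"tz":0,"ax":0,"ay":0,"az":0,"jaw":0}]'
python3 go.py 602.1 119.2 65 84.8
```

```text
t: 9.52
ee_pos: [602.2, 119.3, 73.8]
orientation: [2.32, 2.119, 0.001]
ft_force: [1.5, 0.7, -0.4]
width: 24.6
t 9.53 p [602.2 119.3  73.8] psi 84.82 w 24.632372674442433 F [ 1.5  0.7 -0.4]
shift cm [-0.015 -0.012  0.881] turn deg [ 0.02 -0.01  0.02]
```

```bash
python3 -m inch '[{"tx":0,"ty":0,"tz":0.3,"ax":0,"ay":0,"az":0,"jaw":0},{"tx":0,"ty":0,"tz":0.3,"ax":0,"ay":0,"az":0,"jaw":0},{"tx":0,"ty":0,"tz":0.25,"ax":0,"ay":0,"az":0,"jaw":0},{"tx":0,"ty":0,"tz":0,"ax":0,"ay":0,"az":0,"jaw":0},{"tx":0,"ty":0,"tz":0,"ax":0,"ay":0,"az":0,"jaw":0}]'
python3 go.py 602.1 119.2 64.2 84.8
```

```text
t: 10.15
ee_pos: [602.5, 119.5, 65.3]
orientation: [2.319, 2.118, 0.002]
ft_force: [4.2, 4.1, -0.4]
width: 25.1
t 10.15 p [602.5 119.5  65.3] psi 84.81 w 25.054221257183116 F [ 4.2  4.1 -0.4]
shift cm [-0.03  -0.04   0.113] turn deg [ 0.06 -0.03  0.01]
```

```bash
python3 -m inch '[{"tx":0.07,"ty":0.08,"tz":0,"ax":0,"ay":0,"az":0,"jaw":0},{"tx":0,"ty":0,"tz":0.1,"ax":0,"ay":0,"az":0,"jaw":0},{"tx":0,"ty":0,"tz":0,"ax":0,"ay":0,"az":0,"jaw":0},{"tx":0,"ty":0,"tz":0,"ax":0,"ay":0,"az":0,"jaw":0}]'
python3 go.py 602.1 119.2 64.2 84.8
```

```text
t: 10.65
ee_pos: [602.6, 119.6, 64.2]
orientation: [-2.32, -2.119, 0.001]
ft_force: [2.3, 1.0, -0.3]
width: 25.5
t 10.65 p [602.6 119.6  64.2] psi 84.81 w 25.466782296612678 F [ 2.3  1.  -0.3]
shift cm [-0.045 -0.048 -0.001] turn deg [-0.03  0.02  0.01]
```

```bash
python3 -m inch '[{"tx":0.0,"ty":0.05,"tz":0.04,"ax":0,"ay":0,"az":0,"jaw":0},{"tx":0,"ty":0,"tz":0,"ax":0,"ay":0,"az":0,"jaw":0.5},{"tx":0,"ty":0,"tz":0,"ax":0,"ay":0,"az":0,"jaw":0.5},{"tx":0,"ty":0,"tz":0,"ax":0,"ay":0,"az":0,"jaw":0.5},{"tx":0,"ty":0,"tz":-2,"ax":0,"ay":0,"az":0,"jaw":0.5},{"tx":0,"ty":0,"tz":-4,"ax":0,"ay":0,"az":0,"jaw":0.5},{"tx":-4.5,"ty":-0.8,"tz":-3,"ax":0,"ay":0,"az":0,"jaw":0.5},{"tx":-4.5,"ty":-0.8,"tz":0,"ax":0,"ay":0,"az":0,"jaw":0.5},{"tx":-4.5,"ty":0,"tz":0,"ax":0,"ay":0,"az":0,"jaw":0.5}]'
python3 go.py 618.3 -249.4 65 84.8
python3 - <<'E'
from h import *
np.set_printoptions(precision=1,suppress=True)
im,d=viewer.get_image('scene'); q=proj('scene',[602,140,75])[0].astype(int)
x0,y0=q[0]-44,q[1]-33
save(cv2.resize(im[y0:y0+66,x0:x0+88],None,fx=9,fy=9,interpolation=cv2.INTER_CUBIC),'v4.png')
for n in('top','scene'):
    im,d=viewer.get_image(n)
    r,cc,P=cloud(n,d); M=cmask(im,'orange')[r,cc]&(np.hypot(P[:,0]-602,P[:,1]-119)<40)
    P=P[M]; t=P[P[:,2]>np.percentile(P[:,2],95)-3]; print(n,M.sum(),np.percentile(P[:,2],[50,95,99]),t.mean(0))
    M=cmask(im,'red')[r,cc]; P=cloud(n,d)[2]; s=M&(np.hypot(P[:,0]-483,P[:,1]-235)<30); print('post',s.sum(),P[s].mean(0) if s.any() else '')
E
```

```text
t: 11.78
ee_pos: [575.2, -14.3, 156.2]
orientation: [2.318, 2.118, 0.002]
ft_force: [1.0, -0.0, 0.4]
width: 44.0
t 11.78 p [575.2 -14.3 156.2] psi 84.85 w 43.98252978707378 F [ 1.  -0.   0.4]
shift cm [-23.024   6.385   9.13 ] turn deg [ 0.13 -0.    0.05]Traceback (most recent call last):
  File "<stdin>", line 9, in <module>
    return _quantile_unchecked(
        a, q, axis, out, overwrite_input, method, keepdims, weights)
    return _ureduce(a,
                    func=_quantile_ureduce_func,
    ...<5 lines>...
                    overwrite_input=overwrite_input,
                    method=method)
    r = func(a, **kwargs)
    result = _quantile(arr,
                       quantiles=q,
    ...<2 lines>...
                       out=out,
                       weights=wgt)
    slices_having_nans = np.isnan(arr[-1, ...])
                                  ~~~^^^^^^^^^
IndexError: index -1 is out of bounds for axis 0 with size 0
```

View pics/v4.png

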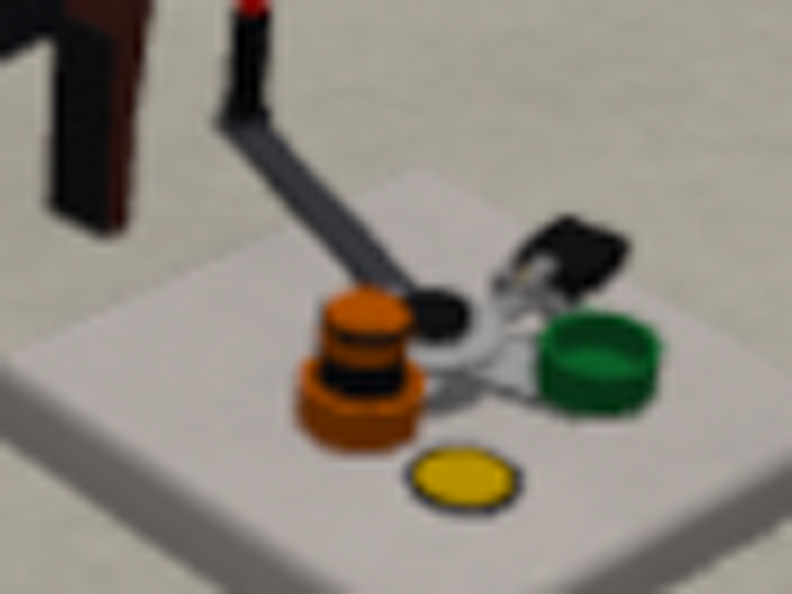

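Orange sits squarely in its cup (picture around (365, 350)), and the post hasn't moved. Now green.

```bash
python3 -m inch '[{"tx":-4.5,"ty":1.25,"tz":0,"ax":0,"ay":0,"az":0,"jaw":0.6},{"tx":-4.5,"ty":1.25,"tz":0,"ax":0,"ay":0,"az":0,"jaw":0.6},{"tx":-4.5,"ty":1.25,"tz":0,"ax":0,"ay":0,"az":0,"jaw":0.6},{"tx":-4.5,"ty":1.25,"tz":0,"ax":0,"ay":0,"az":0,"jaw":0.6},{"tx":-4.2,"ty":1.25,"tz":0,"ax":0,"ay":0,"az":0,"jaw":0.6},{"tx":0,"ty":0,"tz":4.5,"ax":0,"ay":0,"az":0,"jaw":0.6},{"tx":0,"ty":0,"tz":3.5,"ax":0,"ay":0,"az":0,"jaw":0.6},{"tx":0,"ty":0,"tz":0,"ax":0,"ay":0,"az":0,"jaw":0.6},{"tx":0,"ty":0,"tz":0,"ax":0,"ay":0,"az":0,"jaw":0.6},{"tx":0,"ty":0,"tz":0,"ax":0,"ay":0,"az":0,"jaw":0.6},{"tx":0,"ty":0,"tz":0,"ax":0,"ay":0,"az":0,"jaw":0.6}]'
python3 go.py 618.3 -249.4 28 84.8
python3 - <<'E'
from h import *
np.set_printoptions(precision=1,suppress=True)
n='scene'
im,d=viewer.get_image(n)
r,cc,P0=cloud(n,d); M=cmask(im,'orange')[r,cc]&(np.hypot(P0[:,0]-602,P0[:,1]-119)<40)
P=P0[M]; t=P[P[:,2]>np.percentile(P[:,2],95)-3]; print(n,M.sum(),np.percentile(P[:,2],[50,95,99]),t.mean(0))
s=cmask(im,'red')[r,cc]&(np.hypot(P0[:,0]-483,P0[:,1]-235)<30); print('post',s.sum(),P0[s].mean(0))
E
```

```text
t: 13.25
ee_pos: [618.3, -240.1, 75.5]
orientation: [2.318, 2.118, 0.002]
ft_force: [0.1, 0.2, -0.6]
width: 52.8
t 13.25 p [ 618.3 -240.1   75.5] psi 84.83 w 52.79161594578533 F [ 0.1  0.2 -0.6]
shift cm [-0.919  0.076  4.754] turn deg [0.12 0.04 0.03]
scene 165 [62.5 84.4 85.1] [601.3 118.4  83.7]
post 8 [482.9 237.6  90. ]
```

```bash
python3 -m inch '[{"tx":-0.92,"ty":0.07,"tz":0,"ax":0,"ay":0,"az":0,"jaw":0.6},{"tx":0,"ty":0,"tz":0,"ax":0,"ay":0,"az":0,"jaw":0.6},{"tx":0,"ty":0,"tz":0,"ax":0,"ay":0,"az":0,"jaw":0.6},{"tx":0,"ty":0,"tz":2,"ax":0,"ay":0,"az":0,"jaw":0.6},{"tx":0,"ty":0,"tz":2.4,"ax":0,"ay":0,"az":0,"jaw":0.6},{"tx":0,"ty":0,"tz":0,"ax":0,"ay":0,"az":0,"jaw":0.6},{"tx":0,"ty":0,"tz":0,"ax":0,"ay":0,"az":0,"jaw":0.6},{"tx":0,"ty":0,"tz":0,"ax":0,"ay":0,"az":0,"jaw":0.6},{"tx":0,"ty":0,"tz":0,"ax":0,"ay":0,"az":0,"jaw":0.6}]'
python3 go.py 618.3 -249.4 28 84.8
```

```text
t: 14.42
ee_pos: [617.8, -249.4, 30.8]
orientation: [2.319, 2.118, 0.001]
ft_force: [-0.3, 0.0, 1.4]
width: 52.8
t 14.43 p [ 617.8 -249.4   30.8] psi 84.82 w 52.829103479345726 F [-0.3  0.   1.4]
shift cm [0.005 0.052 0.276] turn deg [0.07 0.02 0.02]
```

```bash
python3 -m inch '[{"tx":0,"ty":0.05,"tz":0.25,"ax":0,"ay":0,"az":0,"jaw":0.6},{"tx":0,"ty":0,"tz":0,"ax":0,"ay":0,"az":0,"jaw":0.6},{"tx":0,"ty":0,"tz":0,"ax":0,"ay":0,"az":0,"jaw":0.2},{"tx":0,"ty":0,"tz":0,"ax":0,"ay":0,"az":0,"jaw":0},{"tx":0,"ty":0,"tz":0,"ax":0,"ay":0,"az":0,"jaw":0},{"tx":0,"ty":0,"tz":0,"ax":0,"ay":0,"az":0,"jaw":0},{"tx":0,"ty":0,"tz":0,"ax":0,"ay":0,"az":0,"jaw":0}]'
python3 go.py 618.3 -249.4 28 84.8
```

```text
t: 15.3
ee_pos: [617.8, -249.3, 27.5]
orientation: [2.32, 2.119, -0.0]
ft_force: [0.3, -0.7, 0.1]
width: 25.0
t 15.3 p [ 617.8 -249.3   27.5] psi 84.81 w 25.00282244464343 F [ 0.3 -0.7  0.1]
shift cm [-0.008  0.052 -0.05 ] turn deg [-0.    0.    0.01]
```

```bash
python3 -m inch '[{"tx":0,"ty":0,"tz":-1.5,"ax":0,"ay":0,"az":0,"jaw":0},{"tx":0,"ty":0,"tz":-5,"ax":0,"ay":0,"az":0,"jaw":0},{"tx":0,"ty":0,"tz":-5.5,"ax":0,"ay":0,"az":0,"jaw":0},{"tx":4.7,"ty":-0.1,"tz":0,"ax":0,"ay":0,"az":0,"jaw":0},{"tx":4.7,"ty":-0.1,"tz":0,"ax":0,"ay":0,"az":0,"jaw":0},{"tx":4.7,"ty":-0.1,"tz":0,"ax":0,"ay":0,"az":0,"jaw":0},{"tx":4.7,"ty":-0.1,"tz":0,"ax":0,"ay":0,"az":0,"jaw":0},{"tx":4.7,"ty":-0.1,"tz":0,"ax":0,"ay":0,"az":0,"jaw":0},{"tx":4.7,"ty":-0.1,"tz":0,"ax":0,"ay":0,"az":0,"jaw":0},{"tx":4.7,"ty":-0.1,"tz":0,"ax":0,"ay":0,"az":0,"jaw":0},{"tx":4.7,"ty":-0.1,"tz":0,"ax":0,"ay":0,"az":0,"jaw":0},{"tx":4.7,"ty":-0.1,"tz":0,"ax":0,"ay":0,"az":0,"jaw":0}]'
python3 -m inch '[{"tx":0,"ty":0,"tz":0,"ax":0,"ay":0,"az":0,"jaw":0},{"tx":0,"ty":0,"tz":0,"ax":0,"ay":0,"az":0,"jaw":0},{"tx":0,"ty":0,"tz":0,"ax":0,"ay":0,"az":0,"jaw":0},{"tx":0,"ty":0,"tz":0,"ax":0,"ay":0,"az":0,"jaw":0}]'
python3 go.py 647.0 178 82 84.8
```

```text
t: 16.8
ee_pos: [647.1, 174.4, 148.6]
orientation: [2.319, 2.118, 0.001]
ft_force: [0.5, -0.5, -1.0]
width: 25.3
t: 17.3
ee_pos: [647.1, 171.6, 147.6]
orientation: [2.321, 2.117, -0.0]
ft_force: [-0.1, 0.3, -0.2]
width: 25.1
t 17.3 p [647.1 171.6 147.6] psi 84.72 w 25.135978224776228 F [-0.1  0.3 -0.2]
shift cm [ 0.638 -0.071  6.564] turn deg [-0.    0.01 -0.08]
```

```bash
python3 -m inch '[{"tx":0.63,"ty":-0.06,"tz":0,"ax":0,"ay":0,"az":0,"jaw":0},{"tx":0,"ty":0,"tz":3.3,"ax":0,"ay":0,"az":0,"jaw":0},{"tx":0,"ty":0,"tz":3.2,"ax":0,"ay":0,"az":0,"jaw":0},{"tx":0,"ty":0,"tz":0,"ax":0,"ay":0,"az":0,"jaw":0},{"tx":0,"ty":0,"tz":0,"ax":0,"ay":0,"az":0,"jaw":0},{"tx":0,"ty":0,"tz":0,"ax":0,"ay":0,"az":0,"jaw":0},{"tx":0,"ty":0,"tz":0,"ax":0,"ay":0,"az":0,"jaw":0}]'
python3 go.py 647.0 178 65 84.8
```

```text
t: 18.18
ee_pos: [647.7, 179.3, 83.7]
orientation: [2.319, 2.118, 0.003]
ft_force: [-0.7, 0.4, -0.7]
width: 25.1
t 18.18 p [647.7 179.3  83.7] psi 84.81 w 25.090351361164444 F [-0.7  0.4 -0.7]
shift cm [-0.141 -0.061  1.872] turn deg [ 0.1  -0.04  0.01]
```

```bash
python3 -m inch '[{"tx":-0.1,"ty":-0.02,"tz":0,"ax":0,"ay":0,"az":0,"jaw":0},{"tx":0,"ty":0,"tz":0,"ax":0,"ay":0,"az":0,"jaw":0},{"tx":0,"ty":0,"tz":0,"ax":0,"ay":0,"az":0,"jaw":0},{"tx":0,"ty":0,"tz":0,"ax":0,"ay":0,"az":0,"jaw":0}]'
python3 go.py 647.0 178 65 84.8
python3 - <<'E'
from h import *
im,d=viewer.get_image('scene'); q=proj('scene',[647,178,75])[0].astype(int)
x0,y0=q[0]-44,q[1]-33
save(cv2.resize(im[y0:y0+66,x0:x0+88],None,fx=9,fy=9,interpolation=cv2.INTER_CUBIC),'v5.png')
E
```

```text
t: 18.68
ee_pos: [646.7, 178.2, 82.4]
orientation: [-2.32, -2.119, 0.0]
ft_force: [-0.1, -0.4, -0.3]
width: 25.0
t 18.68 p [646.7 178.2  82.4] psi 84.81 w 25.004211797917467 F [-0.1 -0.4 -0.3]
shift cm [-0.015  0.032  1.743] turn deg [-0.01  0.    0.01]
```

View pics/v5.png

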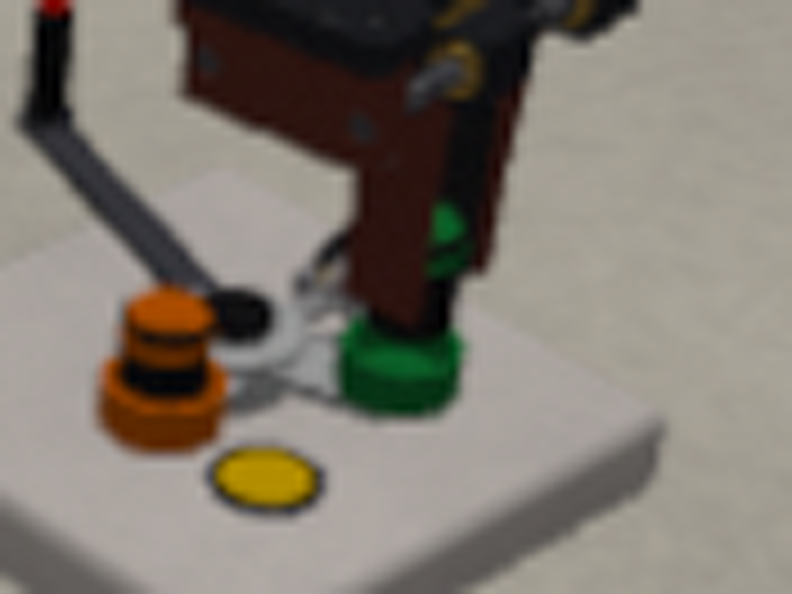

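```bash
python3 - <<'E'
from h import *
np.set_printoptions(precision=2,suppress=True)
b=proj('scene',[647,178,62])[0]
print('dcol,drow per mm x,y,z',[proj('scene',np.array([647,178,62])+e)[0]-b for e in np.eye(3)])
im=None
a=cv2.imread('pics/v5.png'); o=cv2.imread('pics/v3.png')
# extents (zoomed px): cup band and black foot
for nm,f,col in(('v3',o,'orange'),('v5',a,'green')):
    m=cmask(f[:,:,::-1].copy(),col); y=[]
    n,l,st,ce=cv2.connectedComponentsWithStats(m.astype(np.uint8))
    for i in range(1,n):
        if st[i,4]>300: print(nm,st[i],ce[i])
K=proj('scene',[[647,178,75]])[0].astype(int); print('axis pred px z=62,68.5,102.5',(proj('scene',[[646.7,178.2,62],[646.7,178.2,68.5],[646.7,178.2,102.5]])-[K[0]-44,K[1]-33])*9)
E
```

```text
dcol,drow per mm x,y,z [array([0.34, 0.13]), array([ 0.19, -0.16]), array([ 0.05, -0.32])]
v3 [ 197   31  179  134 5520] [277.21  97.44]
v3 [166  65  59  39 710] [191.86  85.32]
v3 [288  76  36  27 399] [306.29  89.06]
v3 [360 150  29  30 314] [372.05 163.64]
v3 [388 153  22  35 329] [398.14 173.1 ]
v3 [ 414  187   56   99 3475] [441.01 232.71]
v3 [  343   309   128   107 10160] [405.23 367.48]
v5 [ 431  203   34   42 1100] [446.26 224.5 ]
v5 [429 257  29  18 349] [442.86 265.54]
v5 [ 341  319  120   95 8124] [396.83 370.92]
axis pred px z=62,68.5,102.5 [[397.97 340.85]
 [400.89 321.91]
 [416.54 220.39]]
```

By comparison with the orange case the remaining offset is about 0.5 mm. I'll lower while watching force.

```bash
python3 -m inch '[{"tx":0,"ty":0,"tz":0.4,"ax":0,"ay":0,"az":0,"jaw":0},{"tx":0,"ty":0,"tz":0.4,"ax":0,"ay":0,"az":0,"jaw":0},{"tx":0,"ty":0,"tz":0.1,"ax":0,"ay":0,"az":0,"jaw":0},{"tx":0,"ty":0,"tz":0,"ax":0,"ay":0,"az":0,"jaw":0},{"tx":0,"ty":0,"tz":0,"ax":0,"ay":0,"az":0,"jaw":0}]'
python3 go.py 647.0 178.2 64.5 84.8
```

```text
t: 19.35
ee_pos: [646.8, 178.2, 73.5]
orientation: [2.32, 2.119, 0.0]
ft_force: [-1.0, 0.2, -0.3]
width: 25.3
t 19.35 p [646.8 178.2  73.5] psi 84.82 w 25.313862795321544 F [-1.   0.2 -0.3]
shift cm [0.001 0.023 0.903] turn deg [ 0.   -0.    0.02]
```

```bash
python3 -m inch '[{"tx":0,"ty":0,"tz":0.3,"ax":0,"ay":0,"az":0,"jaw":0},{"tx":0,"ty":0,"tz":0.2,"ax":0,"ay":0,"az":0,"jaw":0},{"tx":0,"ty":0,"tz":0,"ax":0,"ay":0,"az":0,"jaw":0},{"tx":0,"ty":0,"tz":0,"ax":0,"ay":0,"az":0,"jaw":0}]'
python3 go.py 647.0 178.2 64.5 84.8
```

```text
t: 19.85
ee_pos: [646.6, 178.3, 68.3]
orientation: [-2.319, -2.118, 0.0]
ft_force: [-0.8, 2.1, -1.4]
width: 25.0
t 19.85 p [646.6 178.3  68.3] psi 84.81 w 24.961873838163722 F [-0.8  2.1 -1.4]
shift cm [-0.003  0.044  0.377] turn deg [-0.02 -0.    0.01]
```

```bash
python3 -m inch '[{"tx":0.05,"ty":-0.02,"tz":0.2,"ax":0,"ay":0,"az":0,"jaw":0},{"tx":0,"ty":0,"tz":0.2,"ax":0,"ay":0,"az":0,"jaw":0},{"tx":0,"ty":0,"tz":0,"ax":0,"ay":0,"az":0,"jaw":0},{"tx":0,"ty":0,"tz":0,"ax":0,"ay":0,"az":0,"jaw":0},{"tx":0,"ty":0,"tz":0,"ax":0,"ay":0,"az":0,"jaw":0}]'
python3 go.py 647.0 178.2 63.8 84.8
```

```text
t: 20.48
ee_pos: [646.6, 178.6, 64.5]
orientation: [2.32, 2.119, 0.0]
ft_force: [-0.8, -0.5, -0.1]
width: 25.2
t 20.48 p [646.6 178.6  64.5] psi 84.82 w 25.185192791479885 F [-0.8 -0.5 -0.1]
shift cm [-0.039  0.041  0.072] turn deg [0.01 0.   0.02]
```

```bash
python3 -m inch '[{"tx":0,"ty":0,"tz":0.06,"ax":0,"ay":0,"az":0,"jaw":0},{"tx":0,"ty":0,"tz":0,"ax":0,"ay":0,"az":0,"jaw":0.5},{"tx":0,"ty":0,"tz":0,"ax":0,"ay":0,"az":0,"jaw":0.5},{"tx":0,"ty":0,"tz":0,"ax":0,"ay":0,"az":0,"jaw":0.5},{"tx":0,"ty":0,"tz":-2,"ax":0,"ay":0,"az":0,"jaw":0.5},{"tx":0,"ty":0,"tz":-5,"ax":0,"ay":0,"az":0,"jaw":0.5},{"tx":1.1,"ty":-4.2,"tz":0,"ax":0,"ay":0,"az":0,"jaw":0.5},{"tx":1.1,"ty":-4.2,"tz":0,"ax":0,"ay":0,"az":0,"jaw":0.5},{"tx":1.1,"ty":-4.2,"tz":0,"ax":0,"ay":0,"az":0,"jaw":0.5},{"tx":1.1,"ty":-4.2,"tz":0,"ax":0,"ay":0,"az":0,"jaw":0.5}]'
python3 -m inch '[{"tx":0,"ty":0,"tz":0,"ax":0,"ay":0,"az":8.4,"jaw":0.5},{"tx":0,"ty":0,"tz":0,"ax":0,"ay":0,"az":8.4,"jaw":0.5},{"tx":0,"ty":0,"tz":0,"ax":0,"ay":0,"az":8.3,"jaw":0.5},{"tx":0,"ty":0,"tz":0,"ax":0,"ay":0,"az":0,"jaw":0.5},{"tx":0,"ty":0,"tz":0,"ax":0,"ay":0,"az":0,"jaw":0.5},{"tx":0,"ty":0,"tz":0,"ax":0,"ay":0,"az":0,"jaw":0.5}]'
python3 go.py 483.2 237 56 59.7
python3 - <<'E'
from h import *
np.set_printoptions(precision=1,suppress=True)
for n in('scene','top'):
    im,d=viewer.get_image(n)
    r,cc,P0=cloud(n,d)
    for col,c in(('orange',(602,119)),('green',(647,178))):
        P=P0[cmask(im,col)[r,cc]&(np.hypot(P0[:,0]-c[0],P0[:,1]-c[1])<40)]
        if len(P)>9: t=P[P[:,2]>np.percentile(P[:,2],95)-3]; print(n,col,len(P),np.percentile(P[:,2],[50,95,99]),t.mean(0))
    s=cmask(im,'red')[r,cc]&(np.hypot(P0[:,0]-483,P0[:,1]-235)<30); print('post',s.sum(),P0[s].mean(0))
    if n=='scene':
        q=proj('scene',[575,190,85])[0].astype(int); x0,y0=q[0]-50,q[1]-37
        save(cv2.resize(im[y0:y0+75,x0:x0+100],None,fx=8,fy=8,interpolation=cv2.INTER_CUBIC),'v6.png')
E
```

```text
t: 21.72
ee_pos: [482.5, 238.3, 135.4]
orientation: [2.319, 2.118, 0.003]
ft_force: [0.1, 1.2, 0.5]
width: 44.0
t: 22.48
ee_pos: [483.3, 237.7, 134.1]
orientation: [2.723, 1.566, 0.0]
ft_force: [-0.7, -0.2, 0.4]
width: 43.7
t 22.48 p [483.3 237.7 134.1] psi 59.8 w 43.69271961445893 F [-0.7 -0.2  0.4]
shift cm [-0.069  0.022  7.813] turn deg [ 0.01 -0.01  0.1 ]
scene orange 161 [62.5 84.6 85.2] [601.1 118.8  83.9]
scene green 122 [61.6 84.8 85.7] [646.3 178.4  84. ]
post 221 [493.8 225.5 234.2]
top orange 168 [80.5 86.3 88. ] [600.7 119.   85.2]
top green 133 [82.4 87.5 88. ] [646.7 177.4  86.1]
post 0 [nan nan nan]<stdin>:9: RuntimeWarning: Mean of empty slice.
  ret = um.true_divide(
```

View pics/v6.png

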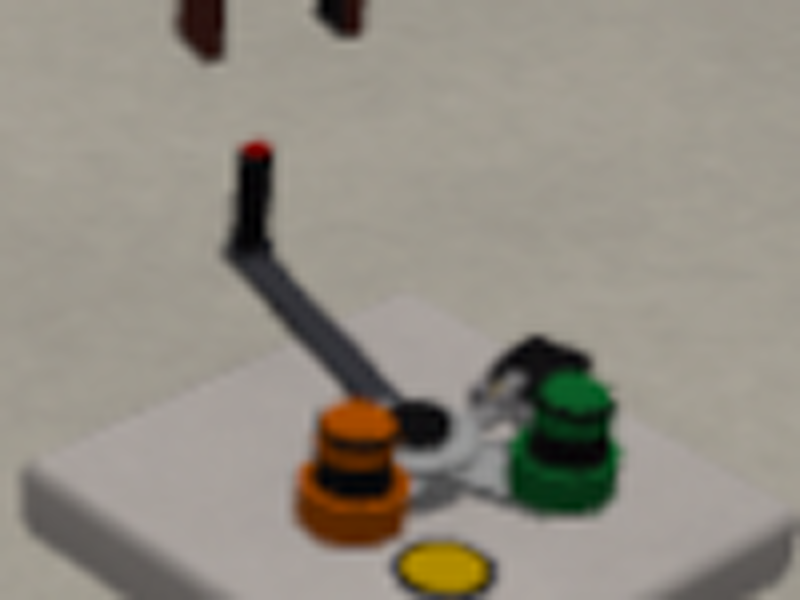

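Both filters are seated with their tops at about 84 mm: orange at (357, 470) and green at (565, 440) in the picture. The post (255, 200) stands below the open fingers. Next, descend and grip the post.

```bash
python3 -m inch '[{"tx":-0.05,"ty":0.02,"tz":2.5,"ax":0,"ay":0,"az":0,"jaw":0.5},{"tx":0,"ty":0,"tz":2.5,"ax":0,"ay":0,"az":0,"jaw":0.5},{"tx":0,"ty":0,"tz":2.2,"ax":0,"ay":0,"az":0,"jaw":0.5},{"tx":0,"ty":0,"tz":0.4,"ax":0,"ay":0,"az":0,"jaw":0.5},{"tx":0,"ty":0,"tz":0,"ax":0,"ay":0,"az":0,"jaw":0.5},{"tx":0,"ty":0,"tz":0,"ax":0,"ay":0,"az":0,"jaw":0.5},{"tx":0,"ty":0,"tz":0,"ax":0,"ay":0,"az":0,"jaw":0.5},{"tx":0,"ty":0,"tz":0,"ax":0,"ay":0,"az":0,"jaw":0.5}]'
python3 go.py 483.2 237 56 59.7
```

```text
t: 23.58
ee_pos: [483.4, 237.3, 58.4]
orientation: [2.725, 1.564, 0.001]
ft_force: [0.3, 0.1, -0.1]
width: 43.9
t 23.57 p [483.4 237.3  58.4] psi 59.71 w 43.886918611567694 F [ 0.3  0.1 -0.1]
shift cm [-0.037 -0.004  0.237] turn deg [ 0.03 -0.04  0.01]
```

```bash
python3 -m inch '[{"tx":-0.02,"ty":0,"tz":0.1,"ax":0,"ay":0,"az":0,"jaw":0.3},{"tx":0,"ty":0,"tz":0,"ax":0,"ay":0,"az":0,"jaw":0},{"tx":0,"ty":0,"tz":0,"ax":0,"ay":0,"az":0,"jaw":0},{"tx":0,"ty":0,"tz":0,"ax":0,"ay":0,"az":0,"jaw":0},{"tx":0,"ty":0,"tz":0,"ax":0,"ay":0,"az":0,"jaw":0},{"tx":0,"ty":0,"tz":0,"ax":0,"ay":0,"az":0,"jaw":0},{"tx":0,"ty":0,"tz":0,"ax":0,"ay":0,"az":0,"jaw":0}]'
python3 go.py 483.2 237 56 59.7
```

```text
t: 24.45
ee_pos: [483.0, 237.0, 56.8]
orientation: [2.725, 1.564, -0.0]
ft_force: [0.7, -0.0, -0.7]
width: 13.5
t 24.45 p [483.  237.   56.8] psi 59.72 w 13.513410962330244 F [ 0.7 -0.  -0.7]
shift cm [0.011 0.013 0.085] turn deg [-0.    0.01  0.02]
```

```bash
cat > ang.py <<'E'
from h import *
p,Rm,o=pose(); v=p[:2]-[595.4,171.3]; a=np.arctan2(v[1],v[0])%(2*np.pi); t=np.array([-np.sin(a),np.cos(a)])
print('t',round(o['t'],2),'theta',round(a-np.radians(149.65),3),'r',round(np.hypot(*v),1),'Ftan',round(t@np.array(o['ft_force'])[:2],1),'F',np.round(o['ft_force'],1),'w',round(o['width'],1),'psi-tan',round(np.degrees(np.arctan2(Rm[1,0],Rm[0,0])-a)+90,1))
E
python3 -m inch '[{"tx":-0.45,"ty":0.01,"tz":0,"ax":0,"ay":0,"az":-2,"jaw":0},{"tx":-0.45,"ty":0.01,"tz":0,"ax":0,"ay":0,"az":-2,"jaw":0},{"tx":-0.45,"ty":0.01,"tz":0,"ax":0,"ay":0,"az":-2,"jaw":0},{"tx":-0.45,"ty":0.01,"tz":0,"ax":0,"ay":0,"az":-2,"jaw":0}]'
python3 ang.py
python3 -m inch '[{"tx":-0.45,"ty":0.01,"tz":0,"ax":0,"ay":0,"az":-2,"jaw":0},{"tx":-0.45,"ty":0.01,"tz":0,"ax":0,"ay":0,"az":-2,"jaw":0},{"tx":-0.45,"ty":0.01,"tz":0,"ax":0,"ay":0,"az":-2,"jaw":0},{"tx":-0.45,"ty":0.01,"tz":0,"ax":0,"ay":0,"az":-2,"jaw":0},{"tx":0,"ty":0,"tz":0,"ax":0,"ay":0,"az":0,"jaw":0}]'
python3 ang.py
```

```text
t: 24.95
ee_pos: [475.5, 221.8, 56.9]
orientation: [-2.608, -1.751, -0.002]
ft_force: [-0.1, 5.0, -2.6]
width: 13.8
t 24.95 theta 0.132 r 130.1 Ftan -4.6 F [-0.1  5.  -2.6] w 13.8 psi-tan 0.6
t: 25.58
ee_pos: [469.7, 204.6, 56.9]
orientation: [-2.48, -1.927, -0.002]
ft_force: [-0.3, 7.6, -2.4]
width: 13.5
t 25.57 theta 0.27 r 130.0 Ftan -7.2 F [-0.3  7.6 -2.4] w 13.5 psi-tan 0.5
```

```bash
python3 -m inch '[{"tx":-0.45,"ty":0.01,"tz":0,"ax":0,"ay":0,"az":-2,"jaw":0},{"tx":-0.45,"ty":0.01,"tz":0,"ax":0,"ay":0,"az":-2,"jaw":0},{"tx":-0.45,"ty":0.01,"tz":0,"ax":0,"ay":0,"az":-2,"jaw":0},{"tx":-0.45,"ty":0.01,"tz":0,"ax":0,"ay":0,"az":-2,"jaw":0},{"tx":-0.45,"ty":0.01,"tz":0,"ax":0,"ay":0,"az":-2,"jaw":0},{"tx":-0.45,"ty":0.01,"tz":0,"ax":0,"ay":0,"az":-2,"jaw":0},{"tx":-0.45,"ty":0.01,"tz":0,"ax":0,"ay":0,"az":-2,"jaw":0},{"tx":-0.45,"ty":0.01,"tz":0,"ax":0,"ay":0,"az":-2,"jaw":0},{"tx":-0.45,"ty":0.01,"tz":0,"ax":0,"ay":0,"az":-2,"jaw":0},{"tx":0,"ty":0,"tz":0,"ax":0,"ay":0,"az":0,"jaw":0},{"tx":0,"ty":0,"tz":0,"ax":0,"ay":0,"az":0,"jaw":0}]'
python3 ang.py
```

```text
t: 26.95
ee_pos: [465.7, 163.7, 56.8]
orientation: [-2.149, -2.291, 0.001]
ft_force: [-2.6, 2.7, 0.4]
width: 13.5
t 26.95 theta 0.588 r 129.9 Ftan -2.9 F [-2.6  2.7  0.4] w 13.5 psi-tan 0.3
```

```bash
python3 -m inch '[{"tx":-0.3,"ty":0.01,"tz":0,"ax":0,"ay":0,"az":-1.3,"jaw":0},{"tx":-0.3,"ty":0.01,"tz":0,"ax":0,"ay":0,"az":-1.3,"jaw":0},{"tx":-0.3,"ty":0.01,"tz":0,"ax":0,"ay":0,"az":-1.3,"jaw":0},{"tx":0,"ty":0,"tz":0,"ax":0,"ay":0,"az":0,"jaw":0},{"tx":0,"ty":0,"tz":0,"ax":0,"ay":0,"az":0,"jaw":0},{"tx":0,"ty":0,"tz":0,"ax":0,"ay":0,"az":0,"jaw":0},{"tx":0,"ty":0,"tz":0,"ax":0,"ay":0,"az":0,"jaw":0}]'
python3 ang.py
python3 - <<'E'
from h import *
np.set_printoptions(precision=1,suppress=True)
for n in('scene','top'):
    im,d=viewer.get_image(n); r,cc,P0=cloud(n,d)
    for col in('orange','green'):
        P=P0[cmask(im,col)[r,cc]&(np.hypot(P0[:,0]-595,P0[:,1]-171)<85)&(P0[:,2]<95)&(P0[:,2]>45)]
        if len(P)>9: t=P[P[:,2]>79]; m=t.mean(0); print(n,col,len(t),m,'ang',np.degrees(np.arctan2(m[1]-171.3,m[0]-595.4)))
    if n=='scene':
        q=proj(n,[575,180,85])[0].astype(int); x0,y0=q[0]-50,q[1]-37
        save(cv2.resize(im[y0:y0+75,x0:x0+100],None,fx=8,fy=8,interpolation=cv2.INTER_CUBIC),'v7.png')
E
python3 ang.py
```

```text
t: 27.82
ee_pos: [466.6, 155.2, 56.8]
orientation: [-2.069, -2.363, 0.0]
ft_force: [-5.8, 7.9, 0.7]
width: 13.5
t 27.82 theta 0.654 r 129.8 Ftan -8.5 F [-5.8  7.9  0.7] w 13.5 psi-tan 0.5
scene orange 48 [632.5 132.1  83.2] ang -46.55576570165207
scene green 33 [631.5 207.1  83.3] ang 44.82209194431041
top orange 92 [631.3 133.5  84.6] ang -46.464040175381164
top green 76 [631.7 207.5  84.7] ang 44.99049614073015
t 27.93 theta 0.654 r 129.8 Ftan -8.8 F [-4.1  8.4  0. ] w 13.5 psi-tan 0.5
```

View pics/v7.png

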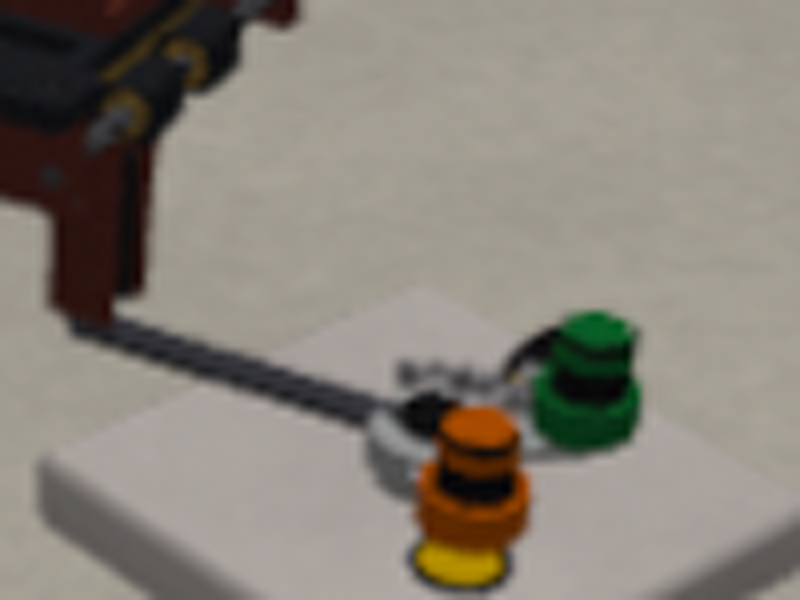

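Tangential force jumped from 2.9 N to 8.5 N at θ = 0.654, so the third click is passed and the fourth (0.838) is well away. Both filters are still seated at about 84 mm and the carrier has turned by about 36–37°. I'll hand in.

```bash
python3 -c "
from h import *
print(ctrl.close_job())"; python3 ang.py
```

```text
the job is handed in; nothing more can be done
None
the job is handed in; nothing more can be done
```

The job is handed in at about 28 s of the 72 s limit. The orange and green filters are in the cups of their own colour, and the arm is holding the lever just past the third click.

- **Filters:** both stood upright and fully down, with tops at 83–85 mm against the 84 mm expected. That held before the pull and after it. The lever post had not moved when I checked after placing orange, and it still looked at rest in the picture after green.
- **Lever:** gripped by its post and turned anticlockwise to 0.654 rad. The spring force rose from 2.9 N before the third click (0.628) to 8.5–8.8 N after it, and the arm never came near the fourth (0.838). The filter positions put the turn at about 36–37°, which agrees.
- **Forces:** there was a brief side contact of about 6 N while orange slid into its cup, which I relieved by shifting the grip slightly. The largest force I read was about 10 N, while holding the lever.
- **Not checked:** I made no final measurement of the blue filter, oil bottle or marker; no move went near the bottle or marker. In the last check of the top camera at rest, the post was hidden by the arm, so that reading failed. A few positions differed between the cameras by 1–2 mm.

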